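Level the pantry counter shelf

TASK

Level the little wire shelf: lay the spirit level lengthwise in the middle of the shelf and wind the red knob of its foot so that the bubble sits between its two rings while the level is pressed down firmly enough to seat the shelf fully on its springy foot. Finish holding: stay there, still pressing the level onto the seated shelf with the bubble centred. Leave the groceries where they stand.

Things in the scene. Friction and masses are not known exactly. Their poses are not given: they have to be found in the camera images.
- level: Yellow spirit level, 230 long (its y) x 26 wide (x) x 45 high (z), about 0.2 kg, black ends. Origin: centre of its underside. A green vial 68 long lies along y in the top at the middle; the solid parts 35 to 115 mm either side of the middle can be pressed or gripped without hiding it. Starts on the counter, vial up; either end may point either way.
- bubble (a joint): White bubble (16 long) in the vial: offset (m) from the middle, positive towards the level's own +y end, stops at +-0.016. It floats to the higher end, 0.25 m per rad of tilt (0.01 rad moves it 2.5 mm), settling in about 1 s. Two black rings 10.5 mm either side of the middle: centred means between them.
- shelf: Deck of the chrome wire shelf, 160 (its x) x 320 (y), solid, top about 90 above the counter. Origin: centre of its top face, z upward normal. It pivots 0.15 m from the origin at its +y end, on two legs whose posts (25 across) rise to 126 at y 0.165, x +-0.07; its -y end rests on the winding foot, at the start always wound too low. The stand is fixed.
- shelf_seat (a joint): Springy play between deck and foot (rad): 0 = the deck stands proud of its foot, 0.02 = its foot end is pressed fully down onto it. About 4 N on the level at mid-deck (less nearer the foot) seats it; let go, it springs up 0.02 rad again. The level's weight alone does not seat it.
- knob_grip (a point): Centre of the upright wing of the red knob on the foot post, 0.215 m from the deck's middle beyond its -y end, 128 above the counter. Wing 46 long (its x), 14 thick (y: grip across), 26 high; hub 42 across ends 21 below this point. Clockwise from above raises the foot end, 0.03 rad of tilt per rad turned; up to 1.4 rad needed, varies. Stiff (0.16 N m), stays where left.
- tuna_tin: Bystander: low round tin, blue with a paper band, 84 across, 40 high (mm). Origin: centre of its underside.
- tomato_can: Bystander: red food can, 74 across, 110 high (mm). Origin: centre of its underside.
- bean_can: Bystander: green food can, 74 across, 110 high (mm). Origin: centre of its underside.
- cereal_box: Bystander: yellow cereal carton 60 x 150 x 190 high (mm). Origin: centre of its underside.
- pasta_box: Bystander: blue pasta carton 50 x 90 x 160 high (mm). Origin: centre of its underside.
- sauce_jar: Bystander: brown-red jar with red cap, 70 across, 120 high (mm). Origin: centre of its underside.
Things that resemble listed ones, but are neither listed nor needed, are in the scene too. There is more than one size of the level; the job needs the smaller.

How it is judged:
On the way:
1. the spirit level lies flat and lengthwise on the middle of the shelf (x of level in the frame of shelf between -0.055 and 0.055 m and y of level in the frame of shelf between -0.05 and 0.05 m and z of level in the frame of shelf between -0.005 and 0.005 m and angle between the y axis of level and the y axis of shelf, either way round below 0.2 rad and angle between the z axis of level and the z axis of shelf, either way round below 0.03 rad and angle between level's own z axis and vertical below 0.3 rad and contact force between level and shelf above 0.8 N), for 0.2 s.
At the end, for the whole second after the job is handed in: Fingers press the level (over 4 N; over 6 N between level and shelf); shelf_seat over 0.017; bubble within 2.5 mm of the middle; shelf tilt under 0.012 rad; level flat on the shelf, lengthwise within 0.2 rad, its middle within 55 mm across and 50 mm along of the shelf's middle (x of level in the frame of shelf between -0.055 and 0.055 m and y of level in the frame of shelf between -0.05 and 0.05 m and z of level in the frame of shelf between -0.005 and 0.005 m and angle between the y axis of level and the y axis of shelf, either way round below 0.2 rad and angle between the z axis of level and the z axis of shelf, either way round below 0.03 rad and angle between level's own z axis and vertical below 0.3 rad and value of joint bubble between -0.0025 and 0.0025 m and angle between shelf's own z axis and vertical below 0.012 rad and value of joint shelf_seat above 0.017 rad and contact force between level and shelf above 6 N and contact force between the fingers and level above 4 N); the arm keeps its last pose, push and grip.
It fails at once if a grocery item is shifted by over 30 mm or tipped (distance of any of tuna_tin, tomato_can, bean_can, cereal_box, pasta_box, sauce_jar from where it was at the start of the episode above 0.03 m or angle between any of tuna_tin, tomato_can, bean_can, cereal_box, pasta_box, sauce_jar's own z axis and vertical above 0.3 rad).
It also fails if it takes over 64 s, if anything falls off the work surface, if the arm or the gripper's body presses on something with over 40 N, if the wrist force passes 120 N, or if a joint passes its speed limit or range.

ROBOT

A 6-joint arm with a two-finger parallel gripper is mounted at the origin on the work surface. World frame = base frame: x ahead of the robot, y to its left, z up, the work surface at z = 0. Lengths are in m, angles in rad, forces in N, time in s.
With the tool pointing down it reaches from about 0.375 to 0.925 m from the base axis. Payload 5.7 kg.
Tool frame: the origin (TCP) lies on the centre line of the jaws, within the pads' length; the fingertips stand 17 mm ahead of it and the grasp point (between the pads) lies 2 mm behind it; z points along the fingers, y is the line along which they close (so a half turn about z gives the same grasp; the last joint's range is limited). The gripper opens to 85 mm and grips with 20 to 120 N. Pads are 22 mm wide; open, the fingers measure 114 mm over their backs; the gripper's body (76 mm by 85 mm) begins 54 mm behind the grasp point. The pads swing forward as they close: fully open they stand 13 mm farther back than shut.
Start: joints at [1.142, 0.359, 1.51, -0, 1.272, -0.115], TCP at [0.185, 0.571, 0.248] pointing down, gripper open.
Joint ranges: [-2.97, 2.97], [-1.01, 2.36], [0.21, 2.38], [-0.96, 4.11], [0.2, 2.71], [-2.98, 2.98]. Speed limits (rad/s): [2.39, 2.39, 3.14, 3.14, 3.14, 3.14].

INTERFACE

Orientations are given as a rotation vector (axis times angle).
In Python, from plant import get_state, snapshot, calibration, hand_in, masks_of, tip_of gives the robot as it stands. The module is installed in compiled form; this text tells all that it offers.
- The arm moves only by the tool arm_command, never from a script. Its argument "moves" is a list of rows, each an object of numbers: "x", "y", "z": the shift along the tool's x, y, z each as a share of 0.025 m, from -1 to 1; "wx", "wy", "wz": the turn, a rotation vector about the tool's x, y, z each as a share of 4 degrees, from -1 to 1; "grip": the closure, from -1 (fully open) to 1 (shut), so that 0 is half open. In form: [{"x": .., "y": .., "z": .., "wx": .., "wy": .., "wz": .., "grip": ..}, ...]. A call has 1 to 5 rows; each row shifts and turns the commanded pose from where the row before left it, along the tool's axes as they then stand; what a row does not reach is not made up. A row lasts 1/12 s, in which the tool goes at most 41.7 mm and 7.16 degrees, less where a joint would pass 70% of its speed; a pose out of reach is approached as far as the arm can. A call with a number of a shift or a turn outside -1 to 1 is refused whole. A call with a gripper value outside its range is refused whole. The fingers move at their own pace and stop on an object; the grip force is fixed at half the most. Time passes only in rows, so rows that do not move let the fingers close. It gives the time, the measured TCP pose, the force, the opening and the grip force at its end, in the units of the state.
- get_state(): the state, without advancing time (a new reading comes with each control period).
- snapshot(name): name is "side" or "top" or "wrist"; returns (picture, depth): 420x560x3 uint8, red, green, blue; 420x560 float32, m along the optical axis (not along the pixel's ray), 0 where there is no reading.
- calibration(name): a dict with "intrinsics" (3x3 intrinsics, pixels), "R" (3x3) and "t" (3): a world point X has camera coordinates R X + t. Camera axes: x right, y down, z forward; pixel columns grow to the right and rows downward; lengths in m; the calibration is good to about 2 mm. The wrist camera is an equidistant fisheye: a pixel r from the principal point sees the ray r / f radians off the axis. A picture is of the moment at which its call begins: read the wrist's pose just before it. calibration takes no time and is no camera call; for the wrist camera it gives the pose at the moment of the call.
- hand_in(): hands the job in; it is judged then, once.
Trained networks look in the newest picture that a camera, given by its name, has taken for a name from the list of things; names that differ only in an ending like _2 or _b are one class to them, and where a whole thing is asked for, a point or a joint stands for the part that bears it (a point fixed in the world has none). Each returns a list of dicts, best first, with "confidence" (0 to 1); they miss things now and then, are a little off and sometimes report something else, mostly with a low value. They report only what shows in the picture. A call takes as long as a camera call. They do not tell look-alikes from the thing itself.
- masks_of(query, camera): "region" (420x560 bool, what is visible of it).
- tip_of(query, camera): "position" ([x, y, z] in m, in world coordinates, good to about 4 mm: a listed point, or the origin of a listed thing).
The state is a dict: "time_s": time; "qpos": joint angles; "joint_vel": joint speeds; "joint_torque": joint torques, N m; "tool_pos": TCP position; "tcp_rot": TCP orientation; "contact_force": force on the tool from outside, world axes, zero at the start; "wrist_torque": the same for the moment, N m; "finger_gap": finger opening in m; "gripper_force": force on a finger pad.
Only numpy, scipy, OpenCV 4.12 (cv2) and the standard library are available. Lean on these libraries where they do the work, as an engineer would, in place of code of your own. Each camera call takes 0.05 s, during which the arm holds its last target. There are 200 camera calls.

## Working session

There is one attempt and no reset: what is moved stays moved. The work goes in short steps, Python scripts to look and compute and a tool call to move; the robot and the scene stay as the last step left them, time stands still between calls to the robot, and variables do not carry over. Pictures are saved under pics/ and viewed, at most 10 in all, crops included, and the job is handed in when it is done.

Besides the shell and the picture viewer there is one more tool, called after "Call:" as a command line: name --argument value ..., lists and objects as JSON in quotes. arm_command: Moves the arm, as the interface text tells. Its arguments: {"type":"object","properties":{"moves":{"type":"array","items":{"type":"object","properties":{"x":{"type":"number"},"y":{"type":"number"},"z":{"type":"number"},"wx":{"type":"number"},"wy":{"type":"number"},"wz":{"type":"number"},"grip":{"type":"number"}}}}},"required":["moves"]}

```bash
mkdir -p pics; cat > h.py <<'E'
import numpy as np, cv2
from scipy.spatial.transform import Rotation as Ro
from plant import *
def save(n,im): cv2.imwrite('pics/'+n,im[:,:,::-1])
def world(cam,d,mask=None):
    c=calibration(cam);K=np.array(c['intrinsics']);R=np.array(c['R']);t=np.array(c['t'])
    v,u=np.nonzero((d>0)&(mask if mask is not None else True))
    z=d[v,u];a=(u-K[0,2])/K[0,0];b=(v-K[1,2])/K[1,1]
    if cam=='wrist':
        r=np.hypot(a,b)+1e-9;s=np.tan(r)/r;a=a*s;b=b*s
    return (np.c_[a*z,b*z,z]-t)@R, np.c_[u,v]
E
python3 - <<'E'
from h import *
ims=[]
for c in ['side','top','wrist']:
    im,d=snapshot(c);save(c+'0.png',im);np.savez(c+'0.npz',im=im,d=d);ims.append(im)
    for q in ['level','shelf','knob_grip','bubble']:
        for r in tip_of(q,c): print(c,q,np.round(r['position'],3),round(r['confidence'],2))
print(get_state())
E
```

```text
side level [0.482 0.311 0.001] 0.73
side shelf [ 0.576 -0.059  0.093] 0.71
side shelf [ 0.367 -0.438 -0.004] 0.4
side knob_grip [ 0.564 -0.274  0.133] 0.76Traceback (most recent call last):
  File "<stdin>", line 6, in <module>
ValueError: it knows: bean_can, cereal_box, knob_grip, level, pasta_box, sauce_jar, shelf, tomato_can, tuna_tin
```

View pics/side0.png

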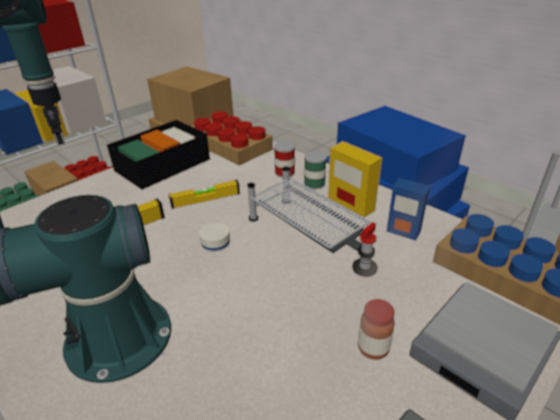

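The side picture shows one level at (205,192), and a second yellow piece behind the robot at (150,212). The shelf is at (310,213) and the knob at (368,235).

```bash
python3 - <<'E'
from h import *
for c in ['top','wrist']:
    im,d=snapshot(c);save(c+'0.png',im);np.savez(c+'0.npz',im=im,d=d)
    for q in ['level','shelf','knob_grip','tuna_tin']:
        for r in tip_of(q,c): print(c,q,np.round(r['position'],3),round(r['confidence'],2))
    for i,r in enumerate(masks_of('level',c)):
        P,uv=world(c,d,r['region']);print(c,'mask',uv.mean(0),P.mean(0),P.min(0),P.max(0),r['confidence'])
        np.save(f'm_{c}{i}.npy',r['region'])
        q=P[P[:,2]>P[:,2].max()-.02]
        if len(q)>5: print(cv2.minAreaRect(q[:,:2].astype(np.float32)))
print(get_state()); print(calibration('top'))
E
```

```text
top level [0.188 0.367 0.003] 0.75
top level [ 0.485  0.305 -0.002] 0.66
top shelf [ 0.577 -0.058  0.089] 0.65
top knob_grip [ 0.565 -0.267  0.126] 0.45
top mask [172.11707317 221.11219512] [0.47946716 0.30686848 0.03349036] [ 0.36683114  0.2473038  -0.00670505] [0.60067213 0.37886495 0.05305606] 0.78
((0.48337358236312866, 0.308224081993103), (0.028248120099306107, 0.23113062977790833), 65.1064224243164)
top mask [156.81752988 312.80478088] [0.18901204 0.35635687 0.04788129] [ 0.0401683   0.31661673 -0.00569498] [0.33648282 0.40230294 0.06660614] 0.74
((0.18863140046596527, 0.35984572768211365), (0.03419579565525055, 0.2987152338027954), 79.43701171875)
top mask [277.61728395 186.54382716] [ 0.57997253 -0.0380966   0.05717332] [ 0.48768319 -0.23313343 -0.01169302] [0.68729284 0.10921619 0.12871789] 0.54
wrist level [0.187 0.36  0.002] 0.78
wrist mask [108.16157438 197.60707138] [0.13462938 0.38125351 0.04162434] [ 0.02212476  0.2872199  -0.00252137] [0.2695152  0.52664495 0.28924462] 0.7
((0.1567424237728119, 0.5222101807594299), (0.00277700019069016, 0.009028535336256027), 31.43482
[... 378 characters left out ...]
39632782e-06]), 'tool_pos': array([0.1852009 , 0.57064735, 0.24829617]), 'tcp_rot': array([-4.90862449e-01, -3.10298906e+00,  1.79175049e-04]), 'contact_force': array([0.06299901, 0.14646068, 0.62514603]), 'wrist_torque': array([-0.00864482, -0.01585596,  0.0031706 ]), 'gripper_force': 0.0, 'finger_gap': 0.08542505972588357}
{'intrinsics': array([[460.59105789,   0.        , 284.51859904],
       [  0.        , 460.59105789, 212.80265505],
       [  0.        ,   0.        ,   1.        ]]), 'R': array([[-0.02949229, -0.99944945,  0.01519897],
       [-0.99783297,  0.02854303, -0.05928459],
       [ 0.05881813, -0.01691447, -0.99812541]]), 't': array([-0.04443607,  0.49850182,  1.50560133])}
```

View pics/top0.png

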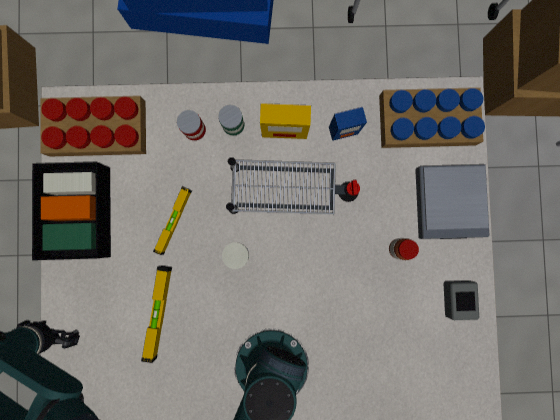

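View pics/wrist0.png

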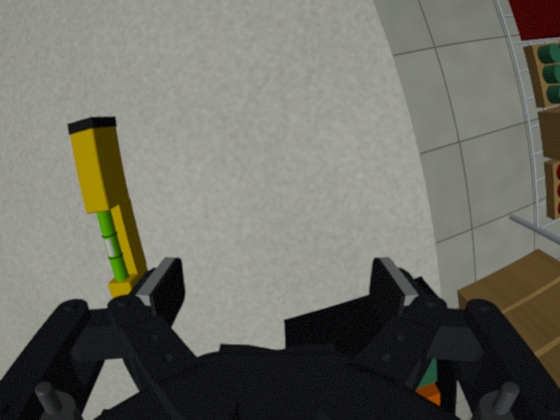

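Top picture: the things that could be taken for the level are the yellow level at (172,221), 231 mm long, and the yellow level at (157,313), 299 mm long. I choose (172,221). The shelf is at (283,187), with its posts on the left (+y) and the red knob at (350,188). The wrist picture shows only the big level. Next I check with one close crop and measure.

```bash
python3 - <<'E'
from h import *
t=np.load('top0.npz');im,d=t['im'],t['d'];s=np.load('side0.npz') if __import__('os').path.exists('side0.npz') else None
hsv=cv2.cvtColor(im,cv2.COLOR_RGB2HSV)
a=cv2.resize(im[180:262,140:205],None,fx=6,fy=6,interpolation=2);b=cv2.resize(im[145:227,315:380],None,fx=6,fy=6,interpolation=2)
save('crop.png',np.hstack([a,b]))
P,uv=world('top',d)
box=lambda u0,u1,v0,v1:(uv[:,0]>=u0)&(uv[:,0]<u1)&(uv[:,1]>=v0)&(uv[:,1]<v1)
# knob red
m=((hsv[...,0]<8)|(hsv[...,0]>172))&(hsv[...,1]>120)&(hsv[...,2]>60);m[:, :335]=0;m[:,365:]=0;m[:170]=0;m[215:]=0
K,kuv=world('top',d,m);print('knob n',len(K),K.mean(0),np.percentile(K[:,2],[5,50,95]))
k=K[K[:,2]>.11];print(k.mean(0),cv2.minAreaRect(k[:,:2].astype(np.float32)))
# deck
D=P[box(228,340,150,220)&(P[:,2]>.07)&(P[:,2]<.105)];r=cv2.minAreaRect(D[:,:2].astype(np.float32));print('deck',D.mean(0),r)
A=np.c_[D[:,:2],np.ones(len(D))];print('plane',np.linalg.lstsq(A,D[:,2],rcond=None)[0])
for bx in [(225,240,153,168),(225,240,200,216)]:
    q=P[box(*bx)&(P[:,2]>.115)];print('post',len(q),q.mean(0) if len(q) else '')
s_im,s_d=snapshot('side');np.savez('side0.npz',im=s_im,d=s_d)
for mm in masks_of('level','side'):
    q,u=world('side',s_d,mm['region']);z=q[q[:,2]>.03];print('side',u.mean(0),q.mean(0),np.percentile(q[:,2],98),cv2.minAreaRect(z[:,:2].astype(np.float32)))
h2=cv2.cvtColor(s_im,cv2.COLOR_RGB2HSV);m=((h2[...,0]<8)|(h2[...,0]>172))&(h2[...,1]>120)&(h2[...,2]>60);m[:,:355]=0;m[:,380:]=0;m[:220]=0;m[260:]=0
q,u=world('side',s_d,m);print('sideknob',len(q),q.mean(0),q.min(0),q.max(0),cv2.minAreaRect(q[q[:,2]>.115][:,:2].astype(np.float32)))
E
```

```text
knob n 146 [ 0.56257376 -0.27079691  0.12121676] [0.10189712 0.12069286 0.1434266 ]
[ 0.56172746 -0.27159701  0.13431509] ((0.5625016093254089, -0.27296778559684753), (0.03757598623633385, 0.03463829681277275), 42.27056884765625)
deck [ 0.57743158 -0.05332519  0.08625319] ((0.5771065950393677, -0.057184427976608276), (0.34248438477516174, 0.16495411098003387), 86.56153106689453)
plane [-0.00207735  0.00169011  0.08754284]
post 54 [0.65588795 0.1019693  0.12637845]
post 53 [0.51666955 0.11031693 0.12613669]
side [151.57831325 211.2811245 ] [0.30040018 0.32916359 0.03533928] 0.05888219577908591 ((0.30171477794647217, 0.3380621671676636), (0.041139766573905945, 0.07004254311323166), 76.99443054199219)
side [202.85983827 194.37106918] [0.47651425 0.30470408 0.02375616] 0.04522041906370702 ((0.48184671998023987, 0.30590036511421204), (0.033313728868961334, 0.22987951338291168), 66.01376342773438)
sideknob 233 [ 0.55696401 -0.27835644  0.12117494] [ 0.53764359 -0.2947677   0.06111237] [ 0.61548481 -0.22114498  0.14263045] ((0.5600128173828125, -0.277101069688797), (0.016303453594446182, 0.044948406517505646), 86.07472229003906)
```

View pics/crop.png

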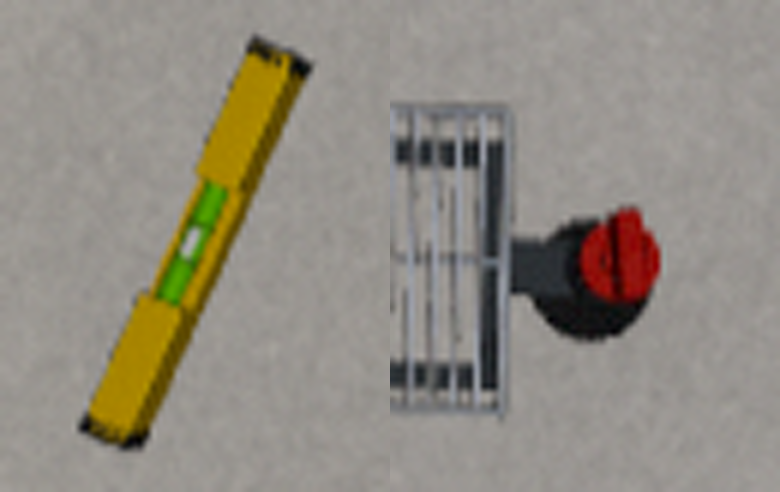

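The crop confirms the short level: black ends, and the bubble in its green vial. The knob wing lies along the shelf's x. Next, a planner helper for the move numbers.

```bash
cat > plan.py <<'E'
import sys,json
from h import *
def plan(x,y,z,yang,grip,n=None,start=None):
    s=get_state();p0=np.array(s['tool_pos']);R0=Ro.from_rotvec(s['tcp_rot'])
    if start: p0=np.array(start[:3]);a=np.radians(start[3]);R0=Ro.from_matrix(np.c_[[np.sin(a),-np.cos(a),0],[np.cos(a),np.sin(a),0],[0,0,-1]]) if 0 else down(start[3])
    R1=down(yang);p1=np.array([x,y,z]);rv=(R0.inv()*R1).as_rotvec()
    d=np.linalg.norm(p1-p0);n=n or int(np.ceil(max(d/.0245,np.degrees(np.linalg.norm(rv))/3.95,1)))
    w=np.degrees(rv)/n/4;rows=[]
    for i in range(n):
        R=R0*Ro.from_rotvec(rv*i/n);dt=R.inv().apply((p1-p0)/n)/.025
        rows.append(np.round(np.r_[dt,w],2).tolist())
    print('from',p0.round(4),'yang',round(np.degrees(np.arctan2(R0.as_matrix()[1,1],R0.as_matrix()[0,1])),1),'n',n)
    for r in rows: print(r,grip)
def down(yang):
    a=np.radians(yang);y=np.array([np.cos(a),np.sin(a),0]);z=np.array([0,0,-1.]);return Ro.from_matrix(np.c_[np.cross(y,z),y,z])
if __name__=='__main__':
    v=[float(a) for a in sys.argv[1:]];plan(*v[:5],n=int(v[5]) if len(v)>5 else None)
E
python3 plan.py 0.528 0.286 0.14 65.4 -1
```

```text
from [0.1852 0.5707 0.2483] yang 72.0 n 19
[-0.87, -0.35, 0.23, -0.0, -0.0, 0.09] -1.0
[-0.87, -0.34, 0.23, -0.0, -0.0, 0.09] -1.0
[-0.88, -0.34, 0.23, -0.0, -0.0, 0.09] -1.0
[-0.88, -0.33, 0.23, -0.0, -0.0, 0.09] -1.0
[-0.88, -0.33, 0.23, -0.0, -0.0, 0.09] -1.0
[-0.88, -0.32, 0.23, -0.0, -0.0, 0.09] -1.0
[-0.88, -0.32, 0.23, -0.0, -0.0, 0.09] -1.0
[-0.89, -0.31, 0.23, -0.0, -0.0, 0.09] -1.0
[-0.89, -0.3, 0.23, -0.0, -0.0, 0.09] -1.0
[-0.89, -0.3, 0.23, -0.0, -0.0, 0.09] -1.0
[-0.89, -0.29, 0.23, -0.0, -0.0, 0.09] -1.0
[-0.89, -0.29, 0.23, -0.0, -0.0, 0.09] -1.0
[-0.89, -0.28, 0.23, -0.0, -0.0, 0.09] -1.0
[-0.9, -0.28, 0.23, -0.0, -0.0, 0.09] -1.0
[-0.9, -0.27, 0.23, -0.0, -0.0, 0.09] -1.0
[-0.9, -0.27, 0.23, -0.0, -0.0, 0.09] -1.0
[-0.9, -0.26, 0.23, -0.0, -0.0, 0.09] -1.0
[-0.9, -0.26, 0.23, -0.0, -0.0, 0.09] -1.0
[-0.9, -0.25, 0.23, -0.0, -0.0, 0.09] -1.0
```

Call:
arm_command --moves '[{"x": -0.87,"y": -0.35,"z": 0.23,"wz": 0.09,"grip": -1},{"x": -0.87,"y": -0.34,"z": 0.23,"wz": 0.09,"grip": -1},{"x": -0.88,"y": -0.34,"z": 0.23,"wz": 0.09,"grip": -1},{"x": -0.88,"y": -0.33,"z": 0.23,"wz": 0.09,"grip": -1},{"x": -0.88,"y": -0.33,"z": 0.23,"wz": 0.09,"grip": -1}]'

```text
schema error: expected keys x, y, z, wx, wy, wz, grip
```

Call:
arm_command --moves '[{"x": -0.88,"y": -0.32,"z": 0.23,"wz": 0.09,"grip": -1},{"x": -0.88,"y": -0.32,"z": 0.23,"wz": 0.09,"grip": -1},{"x": -0.89,"y": -0.31,"z": 0.23,"wz": 0.09,"grip": -1},{"x": -0.89,"y": -0.3,"z": 0.23,"wz": 0.09,"grip": -1},{"x": -0.89,"y": -0.3,"z": 0.23,"wz": 0.09,"grip": -1}]'

```text
schema error: expected keys x, y, z, wx, wy, wz, grip
```

Call:
arm_command --moves '[{"x": -0.89,"y": -0.29,"z": 0.23,"wz": 0.09,"grip": -1},{"x": -0.89,"y": -0.29,"z": 0.23,"wz": 0.09,"grip": -1},{"x": -0.89,"y": -0.28,"z": 0.23,"wz": 0.09,"grip": -1},{"x": -0.9,"y": -0.28,"z": 0.23,"wz": 0.09,"grip": -1},{"x": -0.9,"y": -0.27,"z": 0.23,"wz": 0.09,"grip": -1}]'

```text
schema error: expected keys x, y, z, wx, wy, wz, grip
```

Call:
arm_command --moves '[{"x": -0.9,"y": -0.27,"z": 0.23,"wz": 0.09,"grip": -1},{"x": -0.9,"y": -0.26,"z": 0.23,"wz": 0.09,"grip": -1},{"x": -0.9,"y": -0.26,"z": 0.23,"wz": 0.09,"grip": -1},{"x": -0.9,"y": -0.25,"z": 0.23,"wz": 0.09,"grip": -1},{"grip": -1}]'

```text
schema error: expected keys x, y, z, wx, wy, wz, grip
```

```bash
cat > look.py <<'E'
from h import *
im,d=snapshot('wrist');save('w1.png',im)
for r in masks_of('level','wrist'):
    P,u=world('wrist',d,r['region']);q=P[(P[:,2]>.03)&(P[:,2]<.07)]
    if len(q)>9: print(u.mean(0),r['confidence'],len(q),np.percentile(q[:,2],[50,98]),cv2.minAreaRect(q[:,:2].astype(np.float32)))
for r in tip_of('level','wrist'): print(r)
E
python3 look.py; python3 plan.py 0.528 0.286 0.029 65.4 -1
```

```text
[108.32945842 197.49001641] 0.6 5443 [0.05349019 0.05918684] ((0.1438482403755188, 0.3718516528606415), (0.03581201285123825, 0.21278652548789978), 79.82574462890625)
{'position': [0.1895, 0.3597, 0.0004], 'confidence': 0.95}
from [0.1852 0.5707 0.2483] yang 72.0 n 21
[-0.79, -0.31, 0.42, -0.0, -0.0, 0.08] -1.0
[-0.79, -0.31, 0.42, -0.0, -0.0, 0.08] -1.0
[-0.79, -0.31, 0.42, -0.0, -0.0, 0.08] -1.0
[-0.79, -0.3, 0.42, -0.0, -0.0, 0.08] -1.0
[-0.8, -0.3, 0.42, -0.0, -0.0, 0.08] -1.0
[-0.8, -0.29, 0.42, -0.0, -0.0, 0.08] -1.0
[-0.8, -0.29, 0.42, -0.0, -0.0, 0.08] -1.0
[-0.8, -0.28, 0.42, -0.0, -0.0, 0.08] -1.0
[-0.8, -0.28, 0.42, -0.0, -0.0, 0.08] -1.0
[-0.8, -0.27, 0.42, -0.0, -0.0, 0.08] -1.0
[-0.8, -0.27, 0.42, -0.0, -0.0, 0.08] -1.0
[-0.81, -0.27, 0.42, -0.0, -0.0, 0.08] -1.0
[-0.81, -0.26, 0.42, -0.0, -0.0, 0.08] -1.0
[-0.81, -0.26, 0.42, -0.0, -0.0, 0.08] -1.0
[-0.81, -0.25, 0.42, -0.0, -0.0, 0.08] -1.0
[-0.81, -0.25, 0.42, -0.0, -0.0, 0.08] -1.0
[-0.81, -0.24, 0.42, -0.0, -0.0, 0.08] -1.0
[-0.81, -0.24, 0.42, -0.0, -0.0, 0.08] -1.0
[-0.82, -0.23, 0.42, -0.0, -0.0, 0.08] -1.0
[-0.82, -0.23, 0.42, -0.0, -0.0, 0.08] -1.0
[-0.82, -0.23, 0.42, -0.0, -0.0, 0.08] -1.0
```

View pics/w1.png

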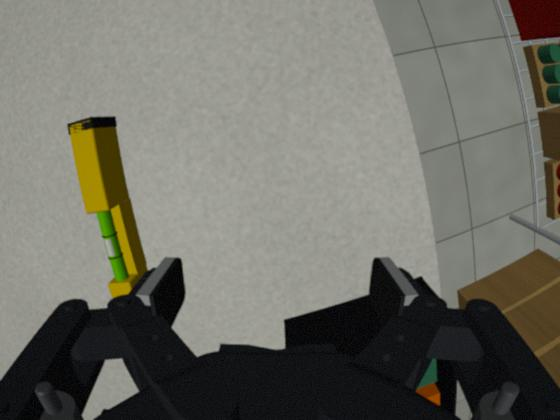

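The calls were refused because every key must be given, so the arm has not moved and this picture matches the first wrist view. I send the moves again with all keys.

Call:
arm_command --moves '[{"x": -0.87,"y": -0.35,"z": 0.23,"wx": 0,"wy": 0,"wz": 0.09,"grip": -1},{"x": -0.87,"y": -0.34,"z": 0.23,"wx": 0,"wy": 0,"wz": 0.09,"grip": -1},{"x": -0.88,"y": -0.34,"z": 0.23,"wx": 0,"wy": 0,"wz": 0.09,"grip": -1},{"x": -0.88,"y": -0.33,"z": 0.23,"wx": 0,"wy": 0,"wz": 0.09,"grip": -1},{"x": -0.88,"y": -0.33,"z": 0.23,"wx": 0,"wy": 0,"wz": 0.09,"grip": -1}]'

```text
time_s: 1.47
tool_pos: [0.2761, 0.4949, 0.2194]
tcp_rot: [0.539, 3.095, 0.0]
contact_force: [-0.4, -0.4, -0.2]
finger_gap: 0.0854
gripper_force: 0.0
```

Call:
arm_command --moves '[{"x": -0.88,"y": -0.32,"z": 0.23,"wx": 0,"wy": 0,"wz": 0.09,"grip": -1},{"x": -0.88,"y": -0.32,"z": 0.23,"wx": 0,"wy": 0,"wz": 0.09,"grip": -1},{"x": -0.89,"y": -0.31,"z": 0.23,"wx": 0,"wy": 0,"wz": 0.09,"grip": -1},{"x": -0.89,"y": -0.3,"z": 0.23,"wx": 0,"wy": 0,"wz": 0.09,"grip": -1},{"x": -0.89,"y": -0.3,"z": 0.23,"wx": 0,"wy": 0,"wz": 0.09,"grip": -1}]'

```text
time_s: 1.88
tool_pos: [0.3664, 0.4197, 0.1906]
tcp_rot: [0.589, 3.086, 0.0]
contact_force: [0.1, -0.3, 0.5]
finger_gap: 0.0856
gripper_force: 0.0
```

Call:
arm_command --moves '[{"x": -0.89,"y": -0.29,"z": 0.23,"wx": 0,"wy": 0,"wz": 0.09,"grip": -1},{"x": -0.89,"y": -0.29,"z": 0.23,"wx": 0,"wy": 0,"wz": 0.09,"grip": -1},{"x": -0.89,"y": -0.28,"z": 0.23,"wx": 0,"wy": 0,"wz": 0.09,"grip": -1},{"x": -0.9,"y": -0.28,"z": 0.23,"wx": 0,"wy": 0,"wz": 0.09,"grip": -1},{"x": -0.9,"y": -0.27,"z": 0.23,"wx": 0,"wy": 0,"wz": 0.09,"grip": -1}]'

```text
time_s: 2.3
tool_pos: [0.4565, 0.3446, 0.1618]
tcp_rot: [0.637, 3.076, 0.0]
contact_force: [0.6, -0.3, -1.3]
finger_gap: 0.0855
gripper_force: 0.0
```

Call:
arm_command --moves '[{"x": -0.9,"y": -0.27,"z": 0.23,"wx": 0,"wy": 0,"wz": 0.09,"grip": -1},{"x": -0.9,"y": -0.26,"z": 0.23,"wx": 0,"wy": 0,"wz": 0.09,"grip": -1},{"x": -0.9,"y": -0.26,"z": 0.23,"wx": 0,"wy": 0,"wz": 0.09,"grip": -1},{"x": -0.9,"y": -0.25,"z": 0.23,"wx": 0,"wy": 0,"wz": 0.09,"grip": -1},{"x": 0,"y": 0,"z": 0,"wx": 0,"wy": 0,"wz": 0,"grip": -1}]'

```text
time_s: 2.72
tool_pos: [0.5305, 0.2826, 0.1382]
tcp_rot: [0.679, 3.066, -0.001]
contact_force: [0.1, 0.5, 0.1]
finger_gap: 0.0854
gripper_force: 0.0
```

```bash
python3 look.py; python3 plan.py 0.528 0.286 0.029 65.4 -1
```

```text
[282.88828812 144.78546554] 0.95 9380 [0.0449098 0.0466422] ((0.4866707921028137, 0.30786362290382385), (0.026291685178875923, 0.21622933447360992), 65.30819702148438)
{'position': [0.4894, 0.3047, -0.0016], 'confidence': 0.86}
from [0.527  0.2852 0.1389] yang 65.1 n 5
[-0.01, 0.01, 0.88, -0.0, -0.0, -0.01] -1.0
[-0.01, 0.01, 0.88, -0.0, -0.0, -0.01] -1.0
[-0.01, 0.01, 0.88, -0.0, -0.0, -0.01] -1.0
[-0.0, 0.01, 0.88, -0.0, -0.0, -0.01] -1.0
[-0.0, 0.01, 0.88, -0.0, -0.0, -0.01] -1.0
```

Call:
arm_command --moves '[{"x": 0,"y": 0.12,"z": 0.88,"wx": 0,"wy": 0,"wz": 0,"grip": -1},{"x": 0,"y": 0,"z": 0.88,"wx": 0,"wy": 0,"wz": 0,"grip": -1},{"x": 0,"y": 0,"z": 0.88,"wx": 0,"wy": 0,"wz": 0,"grip": -1},{"x": 0,"y": 0,"z": 0.88,"wx": 0,"wy": 0,"wz": 0,"grip": -1},{"x": 0,"y": 0,"z": 0.88,"wx": 0,"wy": 0,"wz": 0,"grip": -1}]'

```text
time_s: 3.28
tool_pos: [0.5277, 0.2891, 0.0287]
tcp_rot: [0.673, 3.068, 0.001]
contact_force: [0.4, 0.2, -0.0]
finger_gap: 0.0854
gripper_force: 0.0
```

Call:
arm_command --moves '[{"x": 0,"y": 0,"z": 0,"wx": 0,"wy": 0,"wz": 0,"grip": -0.3},{"x": 0,"y": 0,"z": 0,"wx": 0,"wy": 0,"wz": 0,"grip": 0},{"x": 0,"y": 0,"z": 0,"wx": 0,"wy": 0,"wz": 0,"grip": 0.3},{"x": 0,"y": 0,"z": 0,"wx": 0,"wy": 0,"wz": 0,"grip": 1},{"x": 0,"y": 0,"z": 0,"wx": 0,"wy": 0,"wz": 0,"grip": 1}]'

```text
time_s: 3.7
tool_pos: [0.5295, 0.2885, 0.0307]
tcp_rot: [0.674, 3.066, 0.002]
contact_force: [-2.5, -3.8, 22.8]
finger_gap: 0.0255
gripper_force: 17.9
```

Call:
arm_command --moves '[{"x": 0,"y": 0,"z": 0,"wx": 0,"wy": 0,"wz": 0,"grip": 1},{"x": 0,"y": 0,"z": 0,"wx": 0,"wy": 0,"wz": 0,"grip": 1},{"x": 0,"y": 0,"z": 0,"wx": 0,"wy": 0,"wz": 0,"grip": 1}]'

```text
time_s: 3.95
tool_pos: [0.5297, 0.2885, 0.0308]
tcp_rot: [0.675, 3.066, 0.003]
contact_force: [-1.2, 0.6, 7.2]
finger_gap: 0.0254
gripper_force: 60.6
```

```bash
python3 -c "
from plan import *
plan(.574,-.103,.2,-3.5,1,start=[.5297,.2885,.2,65.2])"
```

```text
from [0.5297 0.2885 0.2   ] yang 65.2 n 18
[-0.45, -0.75, 0.0, 0.0, 0.0, 0.95] 1
[-0.5, -0.72, 0.0, 0.0, 0.0, 0.95] 1
[-0.55, -0.68, 0.0, 0.0, 0.0, 0.95] 1
[-0.59, -0.64, 0.0, 0.0, 0.0, 0.95] 1
[-0.64, -0.6, 0.0, 0.0, 0.0, 0.95] 1
[-0.67, -0.56, 0.0, 0.0, 0.0, 0.95] 1
[-0.71, -0.51, 0.0, 0.0, 0.0, 0.95] 1
[-0.74, -0.46, 0.0, 0.0, 0.0, 0.95] 1
[-0.77, -0.41, 0.0, 0.0, 0.0, 0.95] 1
[-0.8, -0.36, 0.0, 0.0, 0.0, 0.95] 1
[-0.82, -0.31, 0.0, 0.0, 0.0, 0.95] 1
[-0.84, -0.25, 0.0, 0.0, 0.0, 0.95] 1
[-0.85, -0.2, 0.0, 0.0, 0.0, 0.95] 1
[-0.86, -0.14, 0.0, 0.0, 0.0, 0.95] 1
[-0.87, -0.08, 0.0, 0.0, 0.0, 0.95] 1
[-0.88, -0.02, 0.0, 0.0, 0.0, 0.95] 1
[-0.87, 0.04, 0.0, 0.0, 0.0, 0.95] 1
[-0.87, 0.09, 0.0, 0.0, 0.0, 0.95] 1
```

Call:
arm_command --moves '[{"x": 0,"y": 0,"z": -0.6,"wx": 0,"wy": 0,"wz": 0,"grip": 1},{"x": 0,"y": 0,"z": -0.6,"wx": 0,"wy": 0,"wz": 0,"grip": 1},{"x": 0,"y": 0,"z": -1,"wx": 0,"wy": 0,"wz": 0,"grip": 1},{"x": 0,"y": 0,"z": -1,"wx": 0,"wy": 0,"wz": 0,"grip": 1},{"x": 0,"y": 0,"z": -1,"wx": 0,"wy": 0,"wz": 0,"grip": 1}]'

```text
time_s: 4.37
tool_pos: [0.5282, 0.2877, 0.1353]
tcp_rot: [-0.675, -3.068, 0.001]
contact_force: [-0.4, 0.4, -2.8]
finger_gap: 0.0254
gripper_force: 59.3
```

Call:
arm_command --moves '[{"x": 0,"y": 0,"z": -1,"wx": 0,"wy": 0,"wz": 0,"grip": 1},{"x": 0,"y": 0,"z": -1,"wx": 0,"wy": 0,"wz": 0,"grip": 1},{"x": 0,"y": 0,"z": -0.6,"wx": 0,"wy": 0,"wz": 0,"grip": 1},{"x": 0,"y": 0,"z": 0,"wx": 0,"wy": 0,"wz": 0,"grip": 1}]'

```text
time_s: 4.7
tool_pos: [0.5308, 0.2888, 0.2034]
tcp_rot: [0.674, 3.062, 0.007]
contact_force: [-0.2, 0.3, -1.8]
finger_gap: 0.0249
gripper_force: 59.5
```

```bash
python3 look.py
```

```text
{'position': [0.4889, 0.3068, 0.1715], 'confidence': 0.77}
```

View pics/w1.png

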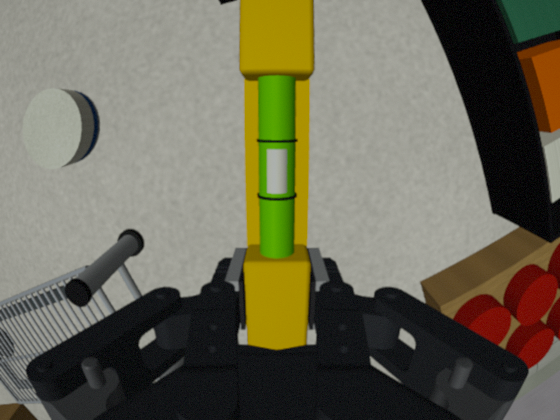

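The wrist view shows the level held squarely. The vial is in plain sight, with the bubble at (277,171) and the rings at rows 141 and 196. Now I carry it to the shelf.

Call:
arm_command --moves '[{"x": -0.45,"y": -0.75,"z": 0,"wx": 0,"wy": 0,"wz": 0.95,"grip": 1},{"x": -0.5,"y": -0.72,"z": 0,"wx": 0,"wy": 0,"wz": 0.95,"grip": 1},{"x": -0.55,"y": -0.68,"z": 0,"wx": 0,"wy": 0,"wz": 0.95,"grip": 1},{"x": -0.59,"y": -0.64,"z": 0,"wx": 0,"wy": 0,"wz": 0.95,"grip": 1},{"x": -0.64,"y": -0.6,"z": 0,"wx": 0,"wy": 0,"wz": 0.95,"grip": 1}]'

```text
time_s: 5.27
tool_pos: [0.5394, 0.178, 0.1969]
tcp_rot: [-1.175, -2.91, 0.004]
contact_force: [-0.1, -1.1, -1.9]
finger_gap: 0.0249
gripper_force: 59.5
```

Call:
arm_command --moves '[{"x": -0.67,"y": -0.56,"z": 0,"wx": 0,"wy": 0,"wz": 0.95,"grip": 1},{"x": -0.71,"y": -0.51,"z": 0,"wx": 0,"wy": 0,"wz": 0.95,"grip": 1},{"x": -0.74,"y": -0.46,"z": 0,"wx": 0,"wy": 0,"wz": 0.95,"grip": 1},{"x": -0.77,"y": -0.41,"z": 0,"wx": 0,"wy": 0,"wz": 0.95,"grip": 1},{"x": -0.8,"y": -0.36,"z": 0,"wx": 0,"wy": 0,"wz": 0.95,"grip": 1}]'

```text
time_s: 5.68
tool_pos: [0.552, 0.0696, 0.197]
tcp_rot: [-1.64, -2.676, 0.003]
contact_force: [0.3, 0.0, -2.3]
finger_gap: 0.0251
gripper_force: 59.5
```

Call:
arm_command --moves '[{"x": -0.82,"y": -0.31,"z": 0,"wx": 0,"wy": 0,"wz": 0.95,"grip": 1},{"x": -0.84,"y": -0.25,"z": 0,"wx": 0,"wy": 0,"wz": 0.95,"grip": 1},{"x": -0.85,"y": -0.2,"z": 0,"wx": 0,"wy": 0,"wz": 0.95,"grip": 1},{"x": -0.86,"y": -0.14,"z": 0,"wx": 0,"wy": 0,"wz": 0.95,"grip": 1},{"x": -0.87,"y": -0.08,"z": 0,"wx": 0,"wy": 0,"wz": 0.95,"grip": 1}]'

```text
time_s: 6.1
tool_pos: [0.5645, -0.0386, 0.1969]
tcp_rot: [-2.059, -2.368, 0.003]
contact_force: [0.8, 0.2, -2.8]
finger_gap: 0.0252
gripper_force: 59.5
```

Call:
arm_command --moves '[{"x": -0.88,"y": -0.02,"z": 0,"wx": 0,"wy": 0,"wz": 0.95,"grip": 1},{"x": -0.87,"y": 0.04,"z": 0,"wx": 0,"wy": 0,"wz": 0.95,"grip": 1},{"x": -0.87,"y": 0.09,"z": 0,"wx": 0,"wy": 0,"wz": 0.95,"grip": 1},{"x": 0,"y": 0,"z": 0,"wx": 0,"wy": 0,"wz": 0,"grip": 1},{"x": 0,"y": 0,"z": 0,"wx": 0,"wy": 0,"wz": 0,"grip": 1}]'

```text
time_s: 6.52
tool_pos: [0.5726, -0.1037, 0.1971]
tcp_rot: [-2.283, -2.154, 0.003]
contact_force: [-0.0, 0.6, -2.2]
finger_gap: 0.0253
gripper_force: 59.5
```

```bash
python3 plan.py .574 -.103 .13 -3.5 1 4; python3 -c "
from h import *
snapshot('top');print(tip_of('shelf','top'),tip_of('level','top'))
snapshot('wrist');print(tip_of('shelf','wrist'),tip_of('level','wrist'))"
```

```text
from [ 0.5726 -0.1037  0.1971] yang -3.3 n 4
[0.01, 0.02, 0.67, -0.01, -0.0, 0.01] 1.0
[0.01, 0.01, 0.67, -0.01, -0.0, 0.01] 1.0
[0.01, 0.01, 0.67, -0.01, -0.0, 0.01] 1.0
[0.01, 0.01, 0.67, -0.01, -0.0, 0.01] 1.0
[{'position': [0.5787, -0.0573, 0.0886], 'confidence': 0.88}, {'position': [0.3637, 0.1054, 0.0025], 'confidence': 0.68}] [{'position': [0.5729, -0.059, 0.162], 'confidence': 0.78}]
[] [{'position': [0.579, -0.0581, 0.1681], 'confidence': 0.84}]
```

Lower it gently, then release.

Call:
arm_command --moves '[{"x": 0,"y": 0,"z": 0.9,"wx": 0,"wy": 0,"wz": 0,"grip": 1},{"x": 0,"y": 0,"z": 0.9,"wx": 0,"wy": 0,"wz": 0,"grip": 1},{"x": 0,"y": 0,"z": 0.6,"wx": 0,"wy": 0,"wz": 0,"grip": 1},{"x": 0,"y": 0,"z": 0.2,"wx": 0,"wy": 0,"wz": 0,"grip": 1},{"x": 0,"y": 0,"z": 0.1,"wx": 0,"wy": 0,"wz": 0,"grip": 1}]'

```text
time_s: 7.23
tool_pos: [0.573, -0.1023, 0.1306]
tcp_rot: [-2.281, -2.158, 0.002]
contact_force: [-0.0, 0.2, -1.5]
finger_gap: 0.0253
gripper_force: 59.4
```

Call:
arm_command --moves '[{"x": 0,"y": 0,"z": 0.15,"wx": 0,"wy": 0,"wz": 0,"grip": 1},{"x": 0,"y": 0,"z": 0.1,"wx": 0,"wy": 0,"wz": 0,"grip": 1},{"x": 0,"y": 0,"z": 0,"wx": 0,"wy": 0,"wz": 0,"grip": 1}]'

```text
time_s: 7.48
tool_pos: [0.5741, -0.103, 0.1257]
tcp_rot: [2.282, 2.158, 0.001]
contact_force: [-0.3, -0.6, -1.4]
finger_gap: 0.0253
gripper_force: 59.4
```

Call:
arm_command --moves '[{"x": 0,"y": 0,"z": 0.12,"wx": 0,"wy": 0,"wz": 0,"grip": 1},{"x": 0,"y": 0,"z": 0.08,"wx": 0,"wy": 0,"wz": 0,"grip": 1},{"x": 0,"y": 0,"z": 0,"wx": 0,"wy": 0,"wz": 0,"grip": 1}]'

```text
time_s: 7.73
tool_pos: [0.5738, -0.103, 0.1203]
tcp_rot: [2.283, 2.158, 0.0]
contact_force: [-0.3, 0.5, -0.8]
finger_gap: 0.0251
gripper_force: 59.6
```

Call:
arm_command --moves '[{"x": 0,"y": 0,"z": 0.06,"wx": 0,"wy": 0,"wz": 0,"grip": 1},{"x": 0,"y": 0,"z": 0,"wx": 0,"wy": 0,"wz": 0,"grip": 1}]'

```text
time_s: 7.9
tool_pos: [0.574, -0.1032, 0.1191]
tcp_rot: [2.283, 2.158, 0.0]
contact_force: [-1.5, -1.4, 2.7]
finger_gap: 0.0254
gripper_force: 60.2
```

Call:
arm_command --moves '[{"x": 0,"y": 0,"z": 0,"wx": 0,"wy": 0,"wz": 0,"grip": 0.2},{"x": 0,"y": 0,"z": 0,"wx": 0,"wy": 0,"wz": 0,"grip": 0},{"x": 0,"y": 0,"z": 0,"wx": 0,"wy": 0,"wz": 0,"grip": -0.3},{"x": 0,"y": 0,"z": 0,"wx": 0,"wy": 0,"wz": 0,"grip": -0.3},{"x": 0,"y": 0,"z": -0.3,"wx": 0,"wy": 0,"wz": 0,"grip": -0.3}]'

```text
time_s: 8.32
tool_pos: [0.5727, -0.1026, 0.1253]
tcp_rot: [-2.281, -2.157, 0.002]
contact_force: [-0.7, 0.4, -0.6]
finger_gap: 0.0555
gripper_force: 0.0
```

Call:
arm_command --moves '[{"x": 0,"y": 0,"z": -0.8,"wx": 0,"wy": 0,"wz": 0,"grip": -0.3},{"x": 0,"y": 0,"z": -1,"wx": 0,"wy": 0,"wz": 0,"grip": -0.3},{"x": 0,"y": 0,"z": -1,"wx": 0,"wy": 0,"wz": 0,"grip": -0.3},{"x": 0,"y": 0,"z": -0.2,"wx": 0,"wy": 0,"wz": 0,"grip": -0.3},{"x": 0,"y": 0,"z": 0,"wx": 0,"wy": 0,"wz": 0,"grip": -0.3}]'

```text
time_s: 8.73
tool_pos: [0.5753, -0.1034, 0.204]
tcp_rot: [2.28, 2.155, 0.004]
contact_force: [-1.0, -0.3, -1.2]
finger_gap: 0.0553
gripper_force: 0.0
```

Call:
arm_command --moves '[{"x": 0,"y": 0,"z": 0,"wx": 0,"wy": 0,"wz": 0,"grip": -0.3},{"x": 0,"y": 0,"z": 0,"wx": 0,"wy": 0,"wz": 0,"grip": -0.3},{"x": 0,"y": 0,"z": 0,"wx": 0,"wy": 0,"wz": 0,"grip": -0.3},{"x": 0,"y": 0,"z": 0,"wx": 0,"wy": 0,"wz": 0,"grip": -0.3},{"x": 0,"y": 0,"z": 0,"wx": 0,"wy": 0,"wz": 0,"grip": -0.3}]'

```text
time_s: 9.15
tool_pos: [0.5732, -0.1028, 0.2003]
tcp_rot: [-2.282, -2.157, 0.002]
contact_force: [-0.4, -0.4, -0.7]
finger_gap: 0.0554
gripper_force: 0.0
```

```bash
cat > bub.py <<'E'
from h import *
def bubble(cam='wrist',z=.13,name=None):
    im,d=snapshot(cam)
    if name: save(name,im)
    c=calibration(cam);K=np.array(c['intrinsics']);R=np.array(c['R']);t=np.array(c['t'])
    h=cv2.cvtColor(im,cv2.COLOR_RGB2HSV)
    g=((h[...,0]>40)&(h[...,0]<75)&(h[...,1]>150)&(h[...,2]>60)).astype(np.uint8)
    n,l,st,_=cv2.connectedComponentsWithStats(cv2.morphologyEx(g,cv2.MORPH_CLOSE,np.ones((5,5))))
    sy=np.array([.06,.998]);best=None
    def proj(m):
        v,u=np.nonzero(m);a=(u-K[0,2])/K[0,0];b=(v-K[1,2])/K[1,1]
        if cam=='wrist': r=np.hypot(a,b)+1e-9;s=np.tan(r)/r;a,b=a*s,b*s
        ray=np.c_[a,b,np.ones(len(a))]@R;o=-R.T@t;P=o+ray*((z-o[2])/ray[:,2])[:,None];return P[:,:2]
    P=proj(g>0);k=np.linalg.norm(P-[.578,-.057],axis=1)<.045;s=P[k]@sy
    print('green n',k.sum(),'centre xy',P[k].mean(0).round(4),'ext',np.percentile(s,[.5,99.5]).round(4))
    mid=np.percentile(s,[.5,99.5]).mean();xc=np.median(P[k][:,0])
    w=(h[...,1]<60)&(h[...,2]>150);W=proj(w);k=(abs(W[:,0]-xc)<.008)&(abs(W@sy-mid)<.033);q=W[k]@sy
    print('bubble n',k.sum(),'offset vs mid (mm, + to shelf +y)',1e3*(q.mean()-mid),'len',1e3*np.ptp(q))
    B=proj(h[...,2]<45);k=(abs(B[:,0]-xc)<.005)&(abs(B@sy-mid)<.025);q=B[k]@sy-mid
    print('rings',[round(1e3*x.mean(),1) for x in (q[q<0],q[q>0]) if len(x)],k.sum())
if __name__=='__main__':
    bubble('wrist',name='w3.png');bubble('top');print(tip_of('level','top'))
E
python3 bub.py
```

```text
green n 1875 centre xy [ 0.5758 -0.053 ] ext [-0.0523  0.0144]
bubble n 254 offset vs mid (mm, + to shelf +y) 2.2384969193396076 len 15.755338971411923
rings [] 0
green n 26 centre xy [ 0.5721 -0.0683] ext [-0.0475 -0.0177]
bubble n 3 offset vs mid (mm, + to shelf +y) 12.43262180227668 len 6.12128828588799
rings [np.float64(-16.4), np.float64(21.4)] 6
[]
```

View pics/w3.png

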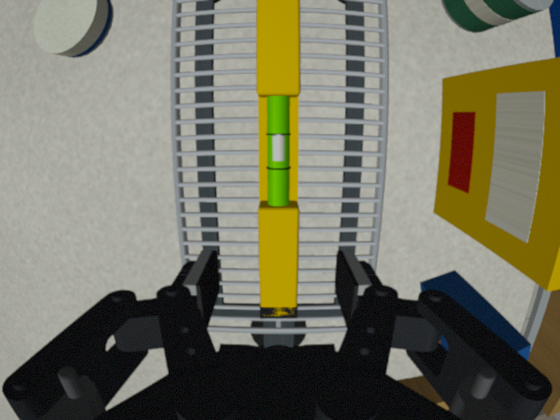

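The level sits in the middle of the deck. The bubble is at (278,148) with the rings at rows 134 and 168, so it is about 2 mm towards +y with the shelf unseated. That makes the foot low by about 0.008 + 0.02 rad, so the knob needs about 0.93 rad.

```bash
python3 plan.py .563 -.272 .2 86 -0.3 24; python3 -c "
from h import *
snapshot('wrist');print(tip_of('knob_grip','wrist'))"
```

```text
from [ 0.5735 -0.1029  0.2009] yang -3.2 n 24
[-0.28, -0.0, 0.0, -0.0, -0.0, -0.93] -0.3
[-0.28, -0.02, 0.0, -0.0, -0.0, -0.93] -0.3
[-0.28, -0.04, 0.0, -0.0, -0.0, -0.93] -0.3
[-0.28, -0.06, 0.0, -0.0, -0.0, -0.93] -0.3
[-0.27, -0.07, 0.0, -0.0, -0.0, -0.93] -0.3
[-0.27, -0.09, 0.0, -0.0, -0.0, -0.93] -0.3
[-0.26, -0.11, 0.0, -0.0, -0.0, -0.93] -0.3
[-0.25, -0.13, 0.0, -0.0, -0.0, -0.93] -0.3
[-0.24, -0.14, 0.0, -0.0, -0.0, -0.93] -0.3
[-0.23, -0.16, 0.0, -0.0, -0.0, -0.93] -0.3
[-0.22, -0.17, 0.0, -0.0, -0.0, -0.93] -0.3
[-0.21, -0.19, 0.0, -0.0, -0.0, -0.93] -0.3
[-0.2, -0.2, 0.0, -0.0, -0.0, -0.93] -0.3
[-0.19, -0.21, 0.0, -0.0, -0.0, -0.93] -0.3
[-0.17, -0.22, 0.0, -0.0, -0.0, -0.93] -0.3
[-0.16, -0.23, 0.0, -0.0, -0.0, -0.93] -0.3
[-0.14, -0.24, 0.0, -0.0, -0.0, -0.93] -0.3
[-0.13, -0.25, 0.0, -0.0, -0.0, -0.93] -0.3
[-0.11, -0.26, 0.0, -0.0, -0.0, -0.93] -0.3
[-0.09, -0.27, 0.0, -0.0, -0.0, -0.93] -0.3
[-0.07, -0.27, 0.0, -0.0, -0.0, -0.93] -0.3
[-0.06, -0.28, 0.0, -0.0, -0.0, -0.93] -0.3
[-0.04, -0.28, 0.0, -0.0, -0.0, -0.93] -0.3
[-0.02, -0.28, 0.0, -0.0, -0.0, -0.93] -0.3
[]
```

Call:
arm_command --moves '[{"x": -0.28,"y": 0,"z": 0,"wx": 0,"wy": 0,"wz": -0.93,"grip": -0.3},{"x": -0.28,"y": -0.02,"z": 0,"wx": 0,"wy": 0,"wz": -0.93,"grip": -0.3},{"x": -0.28,"y": -0.04,"z": 0,"wx": 0,"wy": 0,"wz": -0.93,"grip": -0.3},{"x": -0.28,"y": -0.06,"z": 0,"wx": 0,"wy": 0,"wz": -0.93,"grip": -0.3},{"x": -0.27,"y": -0.07,"z": 0,"wx": 0,"wy": 0,"wz": -0.93,"grip": -0.3}]'

```text
time_s: 9.82
tool_pos: [0.5715, -0.1385, 0.2013]
tcp_rot: [1.9, 2.502, -0.0]
contact_force: [1.0, -0.2, -0.6]
finger_gap: 0.0553
gripper_force: 0.0
```

Call:
arm_command --moves '[{"x": -0.27,"y": -0.09,"z": 0,"wx": 0,"wy": 0,"wz": -0.93,"grip": -0.3},{"x": -0.26,"y": -0.11,"z": 0,"wx": 0,"wy": 0,"wz": -0.93,"grip": -0.3},{"x": -0.25,"y": -0.13,"z": 0,"wx": 0,"wy": 0,"wz": -0.93,"grip": -0.3},{"x": -0.24,"y": -0.14,"z": 0,"wx": 0,"wy": 0,"wz": -0.93,"grip": -0.3},{"x": -0.23,"y": -0.16,"z": 0,"wx": 0,"wy": 0,"wz": -0.93,"grip": -0.3}]'

```text
time_s: 10.23
tool_pos: [0.5691, -0.1736, 0.2013]
tcp_rot: [1.471, 2.776, -0.0]
contact_force: [0.4, -0.5, 0.6]
finger_gap: 0.0553
gripper_force: 0.0
```

Call:
arm_command --moves '[{"x": -0.22,"y": -0.17,"z": 0,"wx": 0,"wy": 0,"wz": -0.93,"grip": -0.3},{"x": -0.21,"y": -0.19,"z": 0,"wx": 0,"wy": 0,"wz": -0.93,"grip": -0.3},{"x": -0.2,"y": -0.2,"z": 0,"wx": 0,"wy": 0,"wz": -0.93,"grip": -0.3},{"x": -0.19,"y": -0.21,"z": 0,"wx": 0,"wy": 0,"wz": -0.93,"grip": -0.3},{"x": -0.17,"y": -0.22,"z": 0,"wx": 0,"wy": 0,"wz": -0.93,"grip": -0.3}]'

```text
time_s: 10.65
tool_pos: [0.5669, -0.2086, 0.2013]
tcp_rot: [1.003, 2.977, -0.0]
contact_force: [0.0, -0.9, 0.8]
finger_gap: 0.0551
gripper_force: 0.0
```

Call:
arm_command --moves '[{"x": -0.16,"y": -0.23,"z": 0,"wx": 0,"wy": 0,"wz": -0.93,"grip": -0.3},{"x": -0.14,"y": -0.24,"z": 0,"wx": 0,"wy": 0,"wz": -0.93,"grip": -0.3},{"x": -0.13,"y": -0.25,"z": 0,"wx": 0,"wy": 0,"wz": -0.93,"grip": -0.3},{"x": -0.11,"y": -0.26,"z": 0,"wx": 0,"wy": 0,"wz": -0.93,"grip": -0.3},{"x": -0.09,"y": -0.27,"z": 0,"wx": 0,"wy": 0,"wz": -0.93,"grip": -0.3}]'

```text
time_s: 11.07
tool_pos: [0.5649, -0.2437, 0.2013]
tcp_rot: [0.509, 3.1, -0.0]
contact_force: [0.6, -0.3, -0.6]
finger_gap: 0.0556
gripper_force: 0.0
```

Call:
arm_command --moves '[{"x": -0.07,"y": -0.27,"z": 0,"wx": 0,"wy": 0,"wz": -0.93,"grip": -0.3},{"x": -0.06,"y": -0.28,"z": 0,"wx": 0,"wy": 0,"wz": -0.93,"grip": -0.3},{"x": -0.04,"y": -0.28,"z": 0,"wx": 0,"wy": 0,"wz": -0.93,"grip": -0.3},{"x": -0.02,"y": -0.28,"z": 0,"wx": 0,"wy": 0,"wz": -0.93,"grip": -0.3},{"x": 0,"y": 0,"z": 0,"wx": 0,"wy": 0,"wz": 0,"grip": -0.3}]'

```text
time_s: 11.48
tool_pos: [0.5633, -0.2728, 0.2014]
tcp_rot: [0.106, 3.14, -0.001]
contact_force: [0.4, 0.1, -0.2]
finger_gap: 0.0553
gripper_force: 0.0
```

```bash
python3 plan.py .563 -.272 .133 86 -0.3; python3 -c "
from h import *
im,d=snapshot('top');print(tip_of('knob_grip','top'),tip_of('level','top'))
im,d=snapshot('wrist');save('w4.png',im)
h=cv2.cvtColor(im,cv2.COLOR_RGB2HSV);m=((h[...,0]<8)|(h[...,0]>172))&(h[...,1]>120)&(h[...,2]>60)
P,u=world('wrist',d,m);k=(np.linalg.norm(P[:,:2]-[.563,-.272],axis=1)<.05)&(P[:,2]>.112)&(P[:,2]<.16);print(k.sum());
if k.sum()>8: print(P[k].mean(0),P[k].min(0),P[k].max(0),u[k].mean(0),cv2.minAreaRect(P[k][:,:2].astype(np.float32)))"
```

```text
from [ 0.5633 -0.2728  0.2014] yang 86.1 n 3
[0.0, 0.01, 0.91, -0.0, 0.0, 0.01] -0.3
[0.0, 0.01, 0.91, -0.0, 0.0, 0.01] -0.3
[0.0, 0.01, 0.91, -0.0, 0.0, 0.01] -0.3
[{'position': [0.5689, -0.2683, 0.1252], 'confidence': 0.59}] [{'position': [0.5752, -0.0546, 0.0864], 'confidence': 0.9}, {'position': [0.1911, 0.3655, -0.0015], 'confidence': 0.7}]
1764
[ 0.55985173 -0.27209723  0.13792166] [ 0.54047545 -0.28212309  0.11270149] [ 0.58585633 -0.26273398  0.14256152] [274.92403628 229.73582766] ((0.5631639361381531, -0.27240538597106934), (0.01910851150751114, 0.04562477394938469), 86.92027282714844)
```

Call:
arm_command --moves '[{"x": 0,"y": 0.01,"z": 0.9,"wx": 0,"wy": 0,"wz": 0,"grip": -0.3},{"x": 0,"y": 0.01,"z": 0.9,"wx": 0,"wy": 0,"wz": 0,"grip": -0.3},{"x": 0,"y": 0,"z": 0.9,"wx": 0,"wy": 0,"wz": 0,"grip": -0.3},{"x": 0,"y": 0,"z": 0,"wx": 0,"wy": 0,"wz": 0,"grip": 0.2},{"x": 0,"y": 0,"z": 0,"wx": 0,"wy": 0,"wz": 0,"grip": 1}]'

```text
time_s: 12.1
tool_pos: [0.5623, -0.2701, 0.1329]
tcp_rot: [-0.108, -3.137, -0.002]
contact_force: [-0.3, -0.0, 1.1]
finger_gap: 0.0318
gripper_force: 0.0
```

Call:
arm_command --moves '[{"x": 0,"y": 0,"z": 0,"wx": 0,"wy": 0,"wz": 0,"grip": 1},{"x": 0,"y": 0,"z": 0,"wx": 0,"wy": 0,"wz": 0,"grip": 1},{"x": 0,"y": 0,"z": 0,"wx": 0,"wy": 0,"wz": 0,"grip": 1},{"x": 0,"y": 0,"z": 0,"wx": 0,"wy": 0,"wz": 0,"grip": 1}]'

```text
time_s: 12.43
tool_pos: [0.5636, -0.272, 0.1359]
tcp_rot: [0.108, 3.138, -0.003]
contact_force: [-4.3, -2.9, 6.2]
finger_gap: 0.0129
gripper_force: 81.5
```

Call:
arm_command --moves '[{"x": 0,"y": 0,"z": 0,"wx": 0,"wy": 0,"wz": 0.88,"grip": 1},{"x": 0,"y": 0,"z": 0,"wx": 0,"wy": 0,"wz": 0.88,"grip": 1},{"x": 0,"y": 0,"z": 0,"wx": 0,"wy": 0,"wz": 0.88,"grip": 1},{"x": 0,"y": 0,"z": 0,"wx": 0,"wy": 0,"wz": 0.88,"grip": 1},{"x": 0,"y": 0,"z": 0,"wx": 0,"wy": 0,"wz": 0.88,"grip": 1}]'

```text
time_s: 12.85
tool_pos: [0.5637, -0.2717, 0.1359]
tcp_rot: [0.591, 3.083, -0.002]
contact_force: [-3.5, -1.1, 5.9]
finger_gap: 0.0127
gripper_force: 81.6
```

Call:
arm_command --moves '[{"x": 0,"y": 0,"z": 0,"wx": 0,"wy": 0,"wz": 0.88,"grip": 1},{"x": 0,"y": 0,"z": 0,"wx": 0,"wy": 0,"wz": 0.88,"grip": 1},{"x": 0,"y": 0,"z": 0,"wx": 0,"wy": 0,"wz": 0.88,"grip": 1},{"x": 0,"y": 0,"z": 0,"wx": 0,"wy": 0,"wz": 0.88,"grip": 1},{"x": 0,"y": 0,"z": 0,"wx": 0,"wy": 0,"wz": 0.88,"grip": 1}]'

```text
time_s: 13.27
tool_pos: [0.5639, -0.2714, 0.1359]
tcp_rot: [1.056, 2.956, -0.001]
contact_force: [-2.1, -0.0, 6.3]
finger_gap: 0.0132
gripper_force: 81.5
```

Call:
arm_command --moves '[{"x": 0,"y": 0,"z": 0,"wx": 0,"wy": 0,"wz": 0.88,"grip": 1},{"x": 0,"y": 0,"z": 0,"wx": 0,"wy": 0,"wz": 0.88,"grip": 1},{"x": 0,"y": 0,"z": 0,"wx": 0,"wy": 0,"wz": 0.88,"grip": 1},{"x": 0,"y": 0,"z": 0,"wx": 0,"wy": 0,"wz": 0.88,"grip": 1},{"x": 0,"y": 0,"z": 0,"wx": 0,"wy": 0,"wz": 0.88,"grip": 1}]'

```text
time_s: 13.68
tool_pos: [0.5642, -0.2712, 0.1359]
tcp_rot: [1.496, 2.76, 0.001]
contact_force: [-1.6, 0.5, 6.4]
finger_gap: 0.0129
gripper_force: 81.5
```

Call:
arm_command --moves '[{"x": 0,"y": 0,"z": 0,"wx": 0,"wy": 0,"wz": 0,"grip": 1},{"x": 0,"y": 0,"z": 0,"wx": 0,"wy": 0,"wz": 0,"grip": 1},{"x": 0,"y": 0,"z": 0,"wx": 0,"wy": 0,"wz": 0,"grip": 1},{"x": 0,"y": 0,"z": 0,"wx": 0,"wy": 0,"wz": 0,"grip": 1}]'

```text
time_s: 14.02
tool_pos: [0.5642, -0.2711, 0.1359]
tcp_rot: [1.492, 2.761, 0.001]
contact_force: [-1.2, 0.9, 6.5]
finger_gap: 0.0128
gripper_force: 81.5
```

```bash
python3 -c "
from bub import *
bubble('wrist',name='w5.png');bubble('top',name='t5.png')
s=get_state();R=Ro.from_rotvec(s['tcp_rot']).as_matrix();print(np.degrees(np.arctan2(R[1,1],R[0,1])),s['wrist_torque'])"
```

```text
bub.py:15: RuntimeWarning: Mean of empty slice.
  print('green n',k.sum(),'centre xy',P[k].mean(0).round(4),'ext',np.percentile(s,[.5,99.5]).round(4))
  ret = um.true_divide(
Traceback (most recent call last):
  File "bub.py", line 15, in bubble
    print('green n',k.sum(),'centre xy',P[k].mean(0).round(4),'ext',np.percentile(s,[.5,99.5]).round(4))
                                                                    ~~~~~~~~~~~~~^^^^^^^^^^^^^
IndexError: index -1 is out of bounds for axis 0 with size 0
```

Call:
arm_command --moves '[{"x": 0,"y": 0,"z": 0,"wx": 0,"wy": 0,"wz": 0,"grip": 0},{"x": 0,"y": 0,"z": 0,"wx": 0,"wy": 0,"wz": 0,"grip": -0.3},{"x": 0,"y": 0,"z": 0,"wx": 0,"wy": 0,"wz": 0,"grip": -0.3},{"x": 0,"y": 0,"z": -0.5,"wx": 0,"wy": 0,"wz": 0,"grip": -0.3},{"x": 0,"y": 0,"z": -1,"wx": 0,"wy": 0,"wz": 0,"grip": -0.3}]'

```text
time_s: 14.48
tool_pos: [0.5613, -0.2697, 0.1688]
tcp_rot: [-1.49, -2.759, -0.001]
contact_force: [0.3, 0.5, -0.3]
finger_gap: 0.0557
gripper_force: 0.0
```

Call:
arm_command --moves '[{"x": 0,"y": 0,"z": -1,"wx": 0,"wy": 0,"wz": 0,"grip": -0.3},{"x": 0,"y": 0,"z": -0.2,"wx": 0,"wy": 0,"wz": 0,"grip": 0.5},{"x": 0,"y": 0,"z": 0,"wx": 0,"wy": 0,"wz": 0,"grip": 1},{"x": 0,"y": 0,"z": 0,"wx": 0,"wy": 0,"wz": 0,"grip": 1}]'

```text
time_s: 14.82
tool_pos: [0.5632, -0.2709, 0.2012]
tcp_rot: [1.493, 2.764, 0.0]
contact_force: [-0.3, -0.1, -0.1]
finger_gap: 0.0199
gripper_force: 0.0
```

```bash
python3 plan.py .5725 -.111 .2 -3.4 1
```

```text
from [ 0.5632 -0.2709  0.2012] yang 33.3 n 10
[0.51, 0.38, 0.0, 0.0, 0.0, 0.92] 1.0
[0.54, 0.35, 0.0, 0.0, 0.0, 0.92] 1.0
[0.56, 0.31, 0.0, 0.0, 0.0, 0.92] 1.0
[0.58, 0.28, 0.0, 0.0, 0.0, 0.92] 1.0
[0.59, 0.24, 0.0, 0.0, 0.0, 0.92] 1.0
[0.61, 0.2, 0.0, 0.0, 0.0, 0.92] 1.0
[0.62, 0.16, 0.0, 0.0, 0.0, 0.92] 1.0
[0.63, 0.12, 0.0, 0.0, 0.0, 0.92] 1.0
[0.64, 0.08, 0.0, 0.0, 0.0, 0.92] 1.0
[0.64, 0.04, 0.0, 0.0, 0.0, 0.92] 1.0
```

Call:
arm_command --moves '[{"x": 0.51,"y": 0.38,"z": 0,"wx": 0,"wy": 0,"wz": 0.92,"grip": 1},{"x": 0.54,"y": 0.35,"z": 0,"wx": 0,"wy": 0,"wz": 0.92,"grip": 1},{"x": 0.56,"y": 0.31,"z": 0,"wx": 0,"wy": 0,"wz": 0.92,"grip": 1},{"x": 0.58,"y": 0.28,"z": 0,"wx": 0,"wy": 0,"wz": 0.92,"grip": 1},{"x": 0.59,"y": 0.24,"z": 0,"wx": 0,"wy": 0,"wz": 0.92,"grip": 1}]'

```text
time_s: 15.23
tool_pos: [0.5668, -0.1899, 0.1993]
tcp_rot: [-1.918, -2.484, 0.001]
contact_force: [0.9, 0.2, 0.6]
finger_gap: -0.0001
gripper_force: 0.0
```

Call:
arm_command --moves '[{"x": 0.61,"y": 0.2,"z": 0,"wx": 0,"wy": 0,"wz": 0.92,"grip": 1},{"x": 0.62,"y": 0.16,"z": 0,"wx": 0,"wy": 0,"wz": 0.92,"grip": 1},{"x": 0.63,"y": 0.12,"z": 0,"wx": 0,"wy": 0,"wz": 0.92,"grip": 1},{"x": 0.64,"y": 0.08,"z": 0,"wx": 0,"wy": 0,"wz": 0.92,"grip": 1},{"x": 0.64,"y": 0.04,"z": 0,"wx": 0,"wy": 0,"wz": 0.92,"grip": 1}]'

```text
time_s: 15.65
tool_pos: [0.5714, -0.1099, 0.1994]
tcp_rot: [-2.29, -2.146, 0.003]
contact_force: [0.6, -1.1, 1.1]
finger_gap: 0.0002
gripper_force: 0.0
```

Call:
arm_command --moves '[{"x": 0,"y": 0,"z": 0,"wx": 0,"wy": 0,"wz": 0,"grip": 1},{"x": 0,"y": 0,"z": 0.7,"wx": 0,"wy": 0,"wz": 0,"grip": 1},{"x": 0,"y": 0,"z": 0.7,"wx": 0,"wy": 0,"wz": 0,"grip": 1},{"x": 0,"y": 0,"z": 0,"wx": 0,"wy": 0,"wz": 0,"grip": 1},{"x": 0,"y": 0,"z": 0,"wx": 0,"wy": 0,"wz": 0,"grip": 1}]'

```text
time_s: 16.07
tool_pos: [0.5711, -0.1111, 0.1646]
tcp_rot: [-2.286, -2.15, 0.004]
contact_force: [-0.7, 0.8, 0.6]
finger_gap: 0.0002
gripper_force: 0.0
```

```bash
python3 -c "
from bub import *
bubble('wrist',name='w6.png')
print(get_state()['tool_pos'])"
```

```text
green n 2980 centre xy [ 0.5766 -0.0514] ext [-0.0529  0.0161]
bubble n 399 offset vs mid (mm, + to shelf +y) -4.931690186561928 len 15.962686555889654
rings [] 0
[ 0.57206356 -0.11135842  0.16568311]
```

View pics/w6.png

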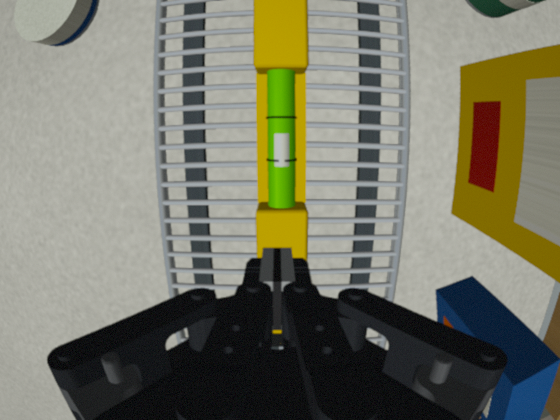

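The bubble at (281,150) is 4.9 mm towards the foot while unseated, as predicted, so pressing should centre it. Now I press gently.

Call:
arm_command --moves '[{"x": 0,"y": 0,"z": 0.2,"wx": 0,"wy": 0,"wz": 0,"grip": 1},{"x": 0,"y": 0,"z": 0.15,"wx": 0,"wy": 0,"wz": 0,"grip": 1},{"x": 0,"y": 0,"z": 0,"wx": 0,"wy": 0,"wz": 0,"grip": 1}]'

```text
time_s: 16.37
tool_pos: [0.5725, -0.1112, 0.1573]
tcp_rot: [-2.289, -2.152, 0.0]
contact_force: [0.6, 0.0, -0.0]
finger_gap: -0.0002
gripper_force: 0.0
```

Call:
arm_command --moves '[{"x": 0,"y": 0,"z": 0.08,"wx": 0,"wy": 0,"wz": 0,"grip": 1},{"x": 0,"y": 0,"z": 0.08,"wx": 0,"wy": 0,"wz": 0,"grip": 1},{"x": 0,"y": 0,"z": 0,"wx": 0,"wy": 0,"wz": 0,"grip": 1}]'

```text
time_s: 16.62
tool_pos: [0.5729, -0.1115, 0.1537]
tcp_rot: [2.288, 2.151, -0.0]
contact_force: [-1.6, -1.0, 2.1]
finger_gap: 0.0003
gripper_force: 1.2
```

Call:
arm_command --moves '[{"x": 0,"y": 0,"z": 0.1,"wx": 0,"wy": 0,"wz": 0,"grip": 1},{"x": 0,"y": 0,"z": 0.04,"wx": 0,"wy": 0,"wz": 0,"grip": 1},{"x": 0,"y": 0,"z": 0,"wx": 0,"wy": 0,"wz": 0,"grip": 1}]'

```text
time_s: 16.87
tool_pos: [0.5732, -0.1117, 0.1518]
tcp_rot: [2.287, 2.151, 0.0]
contact_force: [-4.1, -2.6, 14.3]
finger_gap: 0.0
gripper_force: 7.1
```

Call:
arm_command --moves '[{"x": 0,"y": 0,"z": 0.04,"wx": 0,"wy": 0,"wz": 0,"grip": 1},{"x": 0,"y": 0,"z": 0,"wx": 0,"wy": 0,"wz": 0,"grip": 1}]'

```text
time_s: 17.03
tool_pos: [0.5733, -0.1117, 0.1516]
tcp_rot: [2.287, 2.15, 0.001]
contact_force: [-5.9, -0.3, 19.4]
finger_gap: -0.0001
gripper_force: 9.9
```

Call:
arm_command --moves '[{"x": 0,"y": 0,"z": 0,"wx": 0,"wy": 0,"wz": 0,"grip": 1},{"x": 0,"y": 0,"z": 0,"wx": 0,"wy": 0,"wz": 0,"grip": 1},{"x": 0,"y": 0,"z": 0,"wx": 0,"wy": 0,"wz": 0,"grip": 1},{"x": 0,"y": 0,"z": 0,"wx": 0,"wy": 0,"wz": 0,"grip": 1},{"x": 0,"y": 0,"z": 0,"wx": 0,"wy": 0,"wz": 0,"grip": 1}]'

```text
time_s: 17.45
tool_pos: [0.5732, -0.1117, 0.1516]
tcp_rot: [2.287, 2.15, 0.001]
contact_force: [-5.3, -0.6, 20.6]
finger_gap: 0.0004
gripper_force: 9.8
```

Call:
arm_command --moves '[{"x": 0,"y": 0,"z": 0,"wx": 0,"wy": 0,"wz": 0,"grip": 1},{"x": 0,"y": 0,"z": 0,"wx": 0,"wy": 0,"wz": 0,"grip": 1},{"x": 0,"y": 0,"z": 0,"wx": 0,"wy": 0,"wz": 0,"grip": 1},{"x": 0,"y": 0,"z": 0,"wx": 0,"wy": 0,"wz": 0,"grip": 1},{"x": 0,"y": 0,"z": 0,"wx": 0,"wy": 0,"wz": 0,"grip": 1}]'

```text
time_s: 17.87
tool_pos: [0.5732, -0.1117, 0.1516]
tcp_rot: [2.287, 2.15, 0.001]
contact_force: [-5.9, -1.8, 19.8]
finger_gap: -0.0002
gripper_force: 9.8
```

Call:
arm_command --moves '[{"x": 0,"y": 0,"z": 0,"wx": 0,"wy": 0,"wz": 0,"grip": 1},{"x": 0,"y": 0,"z": 0,"wx": 0,"wy": 0,"wz": 0,"grip": 1},{"x": 0,"y": 0,"z": 0,"wx": 0,"wy": 0,"wz": 0,"grip": 1},{"x": 0,"y": 0,"z": 0,"wx": 0,"wy": 0,"wz": 0,"grip": 1},{"x": 0,"y": 0,"z": 0,"wx": 0,"wy": 0,"wz": 0,"grip": 1}]'

```text
time_s: 18.28
tool_pos: [0.5733, -0.1117, 0.1516]
tcp_rot: [2.287, 2.15, 0.001]
contact_force: [-6.9, -2.1, 19.9]
finger_gap: -0.0
gripper_force: 9.8
```

```bash
python3 -c "
from bub import *
for i in range(3): bubble('wrist',name='w7.png')
im=cv2.imread('pics/w7.png')[0:300,180:380];cv2.imwrite('pics/w7c.png',cv2.resize(im,None,fx=2,fy=2,interpolation=2))
print(get_state()['contact_force'])
snapshot('side');print(tip_of('level','side'))"
```

```text
green n 3384 centre xy [ 0.5757 -0.0528] ext [-0.052   0.0148]
bubble n 488 offset vs mid (mm, + to shelf +y) 0.23089638742353896 len 15.409617966949982
rings [np.float64(-10.3)] 1
green n 3389 centre xy [ 0.5757 -0.0528] ext [-0.0519  0.0148]
bubble n 488 offset vs mid (mm, + to shelf +y) 0.22502656425248124 len 15.409622129032435
rings [np.float64(-10.3)] 1
green n 3383 centre xy [ 0.5757 -0.0528] ext [-0.0519  0.0148]
bubble n 488 offset vs mid (mm, + to shelf +y) 0.2104668111880155 len 15.409606488043718
rings [np.float64(-10.3)] 1
[-5.61863431 -1.09969649 18.89833232]
[{'position': [0.5777, -0.0519, 0.0894], 'confidence': 0.98}, {'position': [0.1845, 0.3614, 0.0034], 'confidence': 0.6}]
```

View pics/w7c.png

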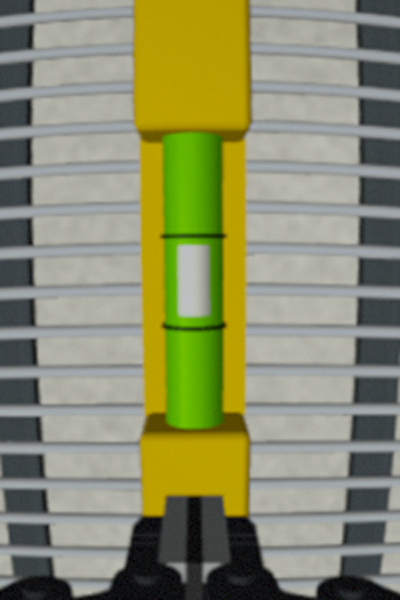

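The bubble spans rows 244–318 of the crop, inside the rings at 236 and 326, about 0.2 mm off centre. The press is steady at about 19 N, with the bubble shifted 5.1 mm as full seating predicts. I hand it in.

```bash
python3 -c "
from plant import *
print(hand_in())"
```

```text
the job is handed in; nothing more can be done
None
```

I handed the job in at about 18.5 s with the arm pressing the level onto the seated shelf at about 19 N, the bubble about 0.2 mm off centre and the groceries untouched; `hand_in()` returned no verdict.

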